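# Hold an offcut in the corner of a drilling jig

### The job

Put the pale pine offcut flat on the grey board of the jig, with one long side flush against the dark wooden fence and one end up against the aluminium stop, ready for drilling. Then push it firmly and diagonally, into the fence and down onto the board at once, and finish while still holding it with that push; do not let go at the end. Leave the brown sanding block, the black tape and the yellow screwdriver where they are.

Things in the scene. Friction and masses are not known exactly. Their poses are not given: they have to be found in the camera images.
- offcut_centre (a point): Centre (half-way up) of the loose pine offcut, a plain pale block 62 x 95 x 45 mm, about 0.12 kg, lying on the bench. Its axes: x across the 62 mm width, y along the 95 mm length, z up. The two ends and the two long sides are alike, either way round will do. It begins to the left or to the right of the jig, in the place that the sanding block does not have.
- corner (a point): Inner corner of the jig, on the upper face of the board where the fence's and the stop's inner faces meet. The jig is fixed to the bench at a changing place and yaw. Axes of this point: +x horizontally into the fence (away from the robot, more or less), +y along the fence into the stop (to the left), z up. The fence face is the plane x = 0, the stop face y = 0, the board's face z = 0. A seated offcut has its centre at x = -31, y = -47.5, z = 22.5 mm.
- board: Grey base board of the jig, 170 x 220 x 12 mm (across the fence, along it, thick), fixed to the bench, top 12 mm above the bench. Its origin is the middle of its underside; axes as those of the corner point, which lies at x = 63, y = 75, z = 12 mm from it. Clear board reaches 148 mm out from the fence and 185 mm along it from the stop. Wood slides on it with a friction coefficient of about 0.6, which takes up part of a sideways push while the offcut is pressed down.
- fence: Dark wooden fence along the far side of the board, 220 mm long, 22 mm thick, standing 40 mm above the board; rigid. Origin and axes the same as the board's.
- stop: Aluminium end stop fixed to the board at the left end of the fence: 45 mm out from the fence, 30 mm along it, 25 mm high above the board (two bolt heads on top 4 mm more); rigid. Origin and axes the same as the board's.
- sander: Bystander: brown cork sanding block 60 x 112 x 34 mm on the other side of the jig. Origin at the centre of its underside, y along its length.
- black_tape: Bystander: small roll of black tape, 57 mm across and 19 mm high, beyond and to the left of the jig. Origin at the centre of its underside.
- yellow_driver: Bystander: screwdriver with a yellow handle, 174 mm long and 24 mm high, beyond and to the right of the jig. Origin at the centre of its underside, y along its length.

How it is judged:
By the outcome, as a careful person would: the job done as asked, in the order asked, and still so for the second after the job is handed in, while the arm keeps its last pose, push and grip.
It also fails if it takes over 64 s, if anything falls off the work surface, if the arm or the gripper's body presses on something with over 40 N, if the wrist force passes 120 N, or if a joint passes its speed limit or range.

### The arm

A 6-joint arm with a two-finger parallel gripper is mounted at the origin on a cart in front of the work surface, level with it; the furniture and walls round the work are solid. World frame = base frame: x ahead of the robot, y to its left, z up, the work surface at z = 0. Lengths are in mm, angles in degrees, forces in N, time in s.
With the tool pointing down it reaches from about 300 to 850 mm from the base axis. Payload 4.2 kg.
Tool frame: the origin (TCP) lies midway between the tips of the shut fingers; the grasp point (between the pads) lies 19 mm behind it (env.grasp_offset is the distance from the TCP to the grasp point, in mm); z points along the fingers, y is the line along which they close (so a half turn about z gives the same grasp; the last joint's range is limited). The gripper opens to 91 mm and grips with 3 to 60 N. Pads are 32 mm wide; open, the fingers measure 118 mm over their backs; the gripper's body (76 mm by 178 mm) begins 60 mm behind the grasp point.
Start: joints at [-74.427, 18.312, 89.639, -0, 72.044, -1.146], TCP at [165.417, -550.709, 213.976] pointing down, gripper open.
Joint ranges: [-177.97, 177.97], [-48.28, 115.42], [12.27, 149.76], [-77.06, 257.06], [2.81, 150.46], [-146.56, 146.56]. Speed limits (degrees/s): [147.25, 147.25, 180, 180, 180, 180].

### API

Orientations are given as [roll, pitch, yaw] about the fixed x, y, z axes, in that order (R = Rz(yaw) Ry(pitch) Rx(roll)).
In Python, from workcell import env, optics gives the robot as it stands. The module is installed in compiled form; this text tells all that it offers.
- The arm moves only by the tool send_rows, never from a script. Its argument "targets" is a list that holds one entry, the list of rows, each a list of 7 numbers: the turn, a rotation vector about the world's x, y, z scaled (see below), then the shift along the world's x, y, z scaled (see below), then the closure, from -1 (fully open) to 1 (shut). In form: [[[rx, ry, rz, x, y, z, gripper], ...]]. A call has 1 to 12 rows; each row shifts and turns the commanded pose from where the row before left it; what a row does not reach is not made up. The controller multiplies each number of a shift by 0.2 m and each number of a turn by pi/2 rad. A row lasts 1/10 s, in which the tool goes at most 50 mm and 8.59 degrees, less where a joint would pass 70% of its speed; a pose out of reach is approached as far as the arm can. A call with a number of a shift or a turn outside -1 to 1 is refused whole. A call with a gripper value outside its range is refused whole. The fingers move at their own pace and stop on an object; "grip_force" is the grip in N (left out, the last holds). Time passes only in rows, so rows that do not move let the fingers close. It gives the time, the measured TCP pose, the force, the opening and the grip force at its end, in the units of the state.
- env.state(): the state, without advancing time (a new reading comes with each control period).
- optics.grab_frame(name): name is "scene" or "top" or "wrist"; returns (picture, depth): 400x640x3 uint8, red, green, blue; 400x640 float32, mm along the optical axis (not along the pixel's ray), 0 where there is no reading.
- optics.camera_info(name): a dict with "camera_matrix" (3x3 intrinsics, pixels), "k1" (the pictures are not rectified: a ray, as slopes to the right and down, at radius r is drawn at 1 + k1 r^2 times it, then the intrinsics apply), "R" (3x3) and "t" (3): a world point X has camera coordinates R X + t; the wrist camera has in their place "mount" (4x4, takes a point from camera to tool coordinates, whose origin is the TCP and whose axes are the flange's). Camera axes: x right, y down, z forward; pixel columns grow to the right and rows downward; lengths in mm; the calibration is good to about 2 mm. A picture is of the moment at which its call begins: read the wrist's pose just before it. camera_info takes no time and is no camera call.
- env.job_done(): hands the job in; it is judged then, once.
Trained networks look in the newest picture that a camera, given by its name, has taken for a name from the list of things; names that differ only in an ending like _2 or _b are one class to them, and where a whole thing is asked for, a point or a joint stands for the part that bears it (a point fixed in the world has none). Each returns a list of dicts, best first, with "conf" (0 to 1); they miss things now and then, are a little off and sometimes report something else, mostly with a low value. They report only what shows in the picture. A call takes as long as a camera call.
- optics.silhouettes(camera, name): "mask" (400x640 bool, what is visible of it) and "at" ([column, row] in pixels, amid what is visible of it).
- optics.place_of(camera, name): "at" ([column, row] in pixels: a listed point, or the origin of a listed thing).
The state is a dict: "time_s": time; "qpos": joint angles; "qvel": joint speeds; "effort": joint torques, N m; "ee_pos": TCP position; "ee_rot": TCP orientation; "force": force on the tool from outside, world axes, zero at the start; "torque": the same for the moment, N m; "gripper_width": finger opening in mm; "gripper_force": force on a finger pad.
Only numpy, scipy, OpenCV 4.12 (cv2) and the standard library are available. Lean on these libraries where they do the work, as an engineer would, in place of code of your own. Each camera call takes 0.05 s, during which the arm holds its last target. There are 200 camera calls.

## Working session

There is one attempt and no reset: what is moved stays moved. The work goes in short steps, Python scripts to look and compute and a tool call to move; the robot and the scene stay as the last step left them, time stands still between calls to the robot, and variables do not carry over. Pictures are saved under pics/ and viewed, at most 10 in all, crops included, and the job is handed in when it is done.

Besides the shell and the picture viewer there is one more tool, called after "Call:" by a JSON object that holds its "fn" and its "kwargs", one argument or row to a line. send_rows: Moves the arm, as the interface text tells. Its arguments: {"type":"object","properties":{"targets":{"type":"array"},"grip_force":{"type":"number"}},"required":["targets"]}

```bash
mkdir -p pics
cat > h.py <<'E'
import numpy as np, cv2
from workcell import env, optics
from scipy.spatial.transform import Rotation as Ro
def rays(name,uv):
    c=optics.camera_info(name);K=np.array(c["camera_matrix"]);k=c["k1"]
    d=(np.atleast_2d(uv).astype(float)-K[:2,2])/[K[0,0],K[1,1]]
    u=d.copy()
    for _ in range(20): u=d/(1+k*(u**2).sum(1,keepdims=True))
    return np.c_[u,np.ones(len(u))]
def ext(name,st=None):
    c=optics.camera_info(name)
    if "mount" in c:
        M=np.array(c["mount"]);R=Ro.from_euler('xyz',st["ee_rot"],degrees=True).as_matrix()
        return R@M[:3,:3], R@M[:3,3]+np.array(st["ee_pos"])
    R=np.array(c["R"]);return R.T,-R.T@np.array(c["t"])
def at_depth(name,uv,dep,st=None):
    A,o=ext(name,st);r=rays(name,uv);return (r*np.asarray(dep).reshape(-1,1))@A.T+o
def at_z(name,uv,z,st=None):
    A,o=ext(name,st);r=rays(name,uv)@A.T;return o+r*((z-o[2])/r[:,2])[:,None]
def cloud(name,dep,mask,st=None):
    v,u=np.nonzero(mask&(dep>0));return at_depth(name,np.c_[u,v],dep[v,u],st)
def save(p,im): cv2.imwrite(p,cv2.cvtColor(im,cv2.COLOR_RGB2BGR))
E
python3 - <<'E'
from h import *
st=env.state();print(st)
im,d=optics.grab_frame("top");save("pics/top.png",im);np.save("top_d.npy",d)
for n in ["offcut_centre","corner"]:
    for x in optics.place_of("top",n)[:2]: print(n,x, at_z("top",x["at"],12 if n=="corner" else 22.5).round(1))
for n in ["offcut_centre","board","fence","stop","sander","black_tape","yellow_driver"]:
    for x in optics.silhouettes("top",n)[:2]:
        P=cloud("top",d,x["mask"]); z=np.percentile(P[:,2],[5,50,95]) if len(P) else None
        Q=P[P[:,2]>np.percentile(P[:,2],50)-4] if len(P) else P
        r=cv2.minAreaRect(Q[:,:2].astype(np.float32)) if len(Q)>5 else None
        print(n,round(x["conf"],2),x["at"],x["mask"].sum(),z,r)
E
```

```text
{'time_s': 0.0, 'qpos': array([-7.44262007e+01,  1.83513272e+01,  8.97060597e+01,  6.13623690e-04,
        7.20422631e+01, -1.14718096e+00]), 'qvel': array([-0.01498225,  0.03724829, -0.05620462,  0.06851951, -0.09513531,
       -0.0689027 ]), 'effort': array([-1.97730013e-03, -4.12461126e+01, -2.31974316e+01,  7.25388480e-02,
        4.58487484e-02, -1.52128923e-04]), 'ee_pos': array([ 165.29300637, -550.2133673 ,  213.1257607 ]), 'ee_rot': array([-1.79900382e+02, -2.57835003e-03,  1.67207883e+01]), 'force': array([ 0.95106893,  0.74789324, -0.16175883]), 'torque': array([ 0.01016755, -0.03183679, -0.03738843]), 'gripper_force': 0.0, 'gripper_width': 90.83238918476668}
offcut_centre {'at': [442.0, 240.7], 'conf': 0.91} [[ 444.1 -323.3   22.5]]
offcut_centre {'at': [206.7, 238.6], 'conf': 0.4} [[457.  305.6  22.5]]
corner {'at': [305.8, 187.9], 'conf': 0.58} [[594.5  40.   12. ]]
offcut_centre 0.7 [444.7, 238.4] 950 [18.28665119 45.62247138 50.04518067] ((440.6561584472656, -324.24456787109375), (61.68287658691406, 97.27742004394531), 20.750469207763672)
board 0.63 [338.1, 208.5] 408
[... 655 characters left out ...]
ander 0.97 [206.4, 235.4] 933 [22.30756282 32.52182735 36.78916945] ((462.58636474609375, 305.8527526855469), (108.44386291503906, 60.084205627441406), 37.065128326416016)
black_tape 0.51 [216.9, 175.1] 161 [ 9.15438884 18.04500099 23.22653474] ((626.6873168945312, 258.3877868652344), (52.98527145385742, 44.69586944580078), 39.50892639160156)
black_tape 0.26 [338.3, 202.5] 5237 [ 8.67036406 13.84324811 53.68327941] ((547.8984985351562, -42.62922668457031), (170.1096954345703, 219.93002319335938), 10.865975379943848)
yellow_driver 0.79 [425.9, 165.3] 401 [-1.39552717 19.05445518 27.21984031] ((664.5528564453125, -303.598388671875), (25.175579071044922, 152.08860778808594), 26.651073455810547)
```

View pics/top.png

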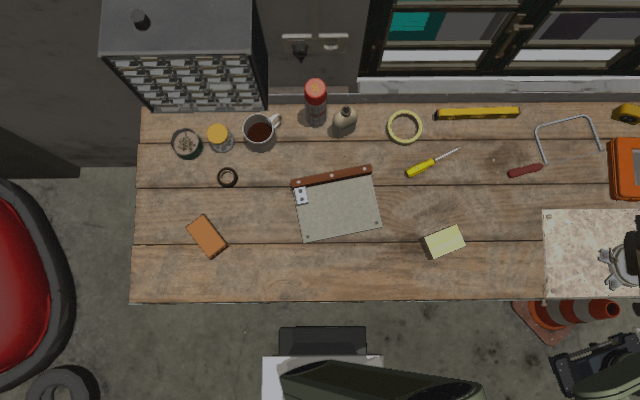

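Top view: the offcut lies at about (444,241), the jig has its fence along (291,185) to (372,170) and its stop at (302,196), and the sander is at (207,236). The measured poses agree with the given sizes: jig yaw is about 10.9° with the corner near (595,42), and the offcut is at (441,-324) with yaw 20.8°. I'll move above the offcut.

Call:
{"fn": "send_rows", "kwargs": {
  "targets": [
    [[0, 0, 0.095, 0.1255, 0.1027, 0, -1], [0, 0, 0.095, 0.1255, 0.1027, 0, -1], [0, 0, 0.095, 0.1255, 0.1027, 0, -1], [0, 0, 0.095, 0.1255, 0.1027, 0, -1], [0, 0, 0.095, 0.1255, 0.1027, 0, -1], [0, 0, 0.095, 0.1255, 0.1027, 0, -1], [0, 0, 0.095, 0.1255, 0.1027, 0, -1], [0, 0, 0.095, 0.1255, 0.1027, 0, -1], [0, 0, 0.095, 0.1255, 0.1027, 0, -1], [0, 0, 0.095, 0.1255, 0.1027, 0, -1], [0, 0, 0.095, 0.1255, 0.1027, 0, -1], [0, 0, 0, 0, 0, 0, -1]]
  ],
  "grip_force": 30
}}

```text
time_s: 1.7
ee_pos: [444.0, -322.6, 214.0]
ee_rot: [179.9, -0.0, 111.1]
force: [0.2, -1.1, 0.1]
gripper_width: 91.2
gripper_force: 0.0
```

```bash
cat > w.py <<'E'
from h import *
import sys
def look(tag,names):
    st=env.state();print(round(st["time_s"],2),st["ee_pos"].round(1),st["ee_rot"].round(2),st["qpos"].round(1),st["force"].round(1),round(st["gripper_width"],1))
    im,d=optics.grab_frame("wrist");save(f"pics/{tag}.png",im)
    for n in names:
        for x in optics.silhouettes("wrist",n)[:1]:
            P=cloud("wrist",d,x["mask"],st)
            if len(P)<20: print(n,"few");continue
            m=np.percentile(P[:,2],75);Q=P[abs(P[:,2]-m)<6]
            r=cv2.minAreaRect(Q[:,:2].astype(np.float32))
            print(n,round(x["conf"],2),x["at"],"ztop",np.median(Q[:,2]).round(1),np.round(r[0],1),np.round(r[1],1),round(r[2],2))
    return st,im,d
if __name__=="__main__": look(sys.argv[1],sys.argv[2:])
E
python3 w.py w1 offcut_centre
```

```text
1.7 [ 444.  -322.6  214. ] [ 1.7991e+02 -1.0000e-02  1.1108e+02] [-37.3  15.9  93.1   0.1  70.9 -58.4] [ 0.2 -1.1  0.1] 91.2
```

View pics/w1.png

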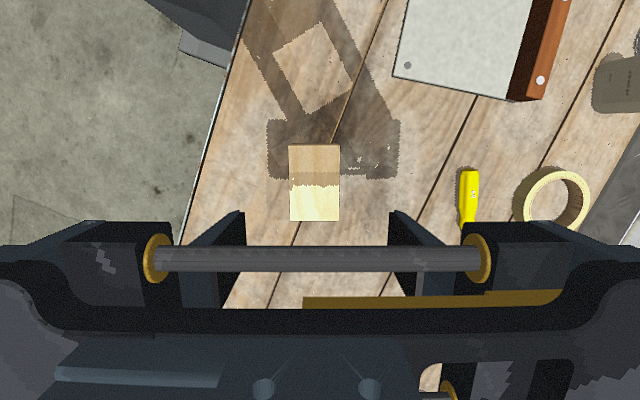

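The wrist view shows the offcut square to the picture at columns 290–340, rows 145–220, midway between the fingers. The network missed it, so I'll measure its top from the depth picture.

```bash
cat >> h.py <<'E'
def block(name,d,c,z0,z1,rad=75,st=None):
    v,u=np.nonzero(d>0);P=at_depth(name,np.c_[u,v],d[v,u],st)
    Q=P[(P[:,2]>z0)&(P[:,2]<z1)&(np.hypot(P[:,0]-c[0],P[:,1]-c[1])<rad)]
    return np.median(Q[:,2]).round(1),len(Q),cv2.minAreaRect(Q[:,:2].astype(np.float32))
E
python3 - <<'E'
from h import *
st=env.state();im,d=optics.grab_frame("wrist")
print(block("wrist",d,(441,-324),38,54,75,st))
E
```

```text
(np.float64(45.0), 3851, ((441.27801513671875, -324.8406066894531), (62.02869415283203, 95.39599609375), 21.093246459960938))
```

Call:
{"fn": "send_rows", "kwargs": {
  "targets": [
    [[0, 0, 0, -0.0135, -0.011, 0, -1], [0, 0, 0, 0, 0, -0.2, -1], [0, 0, 0, 0, 0, -0.2, -1], [0, 0, 0, 0, 0, -0.2, -1], [0, 0, 0, 0, 0, -0.2, -1], [0, 0, 0, 0, 0, -0.15, -1], [0, 0, 0, 0, 0, -0.06, -1], [0, 0, 0, 0, 0, 0, -1], [0, 0, 0, 0, 0, 0, 1], [0, 0, 0, 0, 0, 0, 1], [0, 0, 0, 0, 0, 0, 1], [0, 0, 0, 0, 0, 0, 1]]
  ]
}}

```text
time_s: 3.05
ee_pos: [439.8, -327.5, 13.2]
ee_rot: [179.9, 0.1, 110.8]
force: [1.1, 0.8, 0.7]
gripper_width: 62.1
gripper_force: 0.6
```

Call:
{"fn": "send_rows", "kwargs": {
  "targets": [
    [[0, 0, 0, 0, 0, 0, 1], [0, 0, 0, 0, 0, 0, 1], [0, 0, 0, 0, 0, 0.1, 1], [0, 0, 0, 0, 0, 0.2, 1], [0, 0, 0, 0, 0, 0.2, 1], [0, 0, 0, 0, 0, 0.2, 1], [0, 0, 0, 0, 0, 0, 1]]
  ]
}}

```text
time_s: 3.75
ee_pos: [441.4, -329.0, 157.5]
ee_rot: [179.7, 0.6, 110.8]
force: [1.3, -1.3, -1.2]
gripper_width: 62.3
gripper_force: 30.0
```

Grip is good (62 mm, 30 N). I'll carry the offcut over the board, about 28 mm from the fence and 6 mm from the stop.

Call:
{"fn": "send_rows", "kwargs": {
  "targets": [
    [[0, 0, -0.0138, 0.0663, 0.192, 0, 1], [0, 0, -0.0138, 0.0663, 0.192, 0, 1], [0, 0, -0.0138, 0.0663, 0.192, 0, 1], [0, 0, -0.0138, 0.0663, 0.192, 0, 1], [0, 0, -0.0138, 0.0663, 0.192, 0, 1], [0, 0, -0.0138, 0.0663, 0.192, 0, 1], [0, 0, -0.0138, 0.0663, 0.192, 0, 1], [0, 0, -0.0138, 0.0663, 0.192, 0, 1], [0, 0, 0, 0, 0, 0, 1], [0, 0, 0, 0, 0, 0, 1]]
  ]
}}

```text
time_s: 4.75
ee_pos: [544.0, -19.1, 150.6]
ee_rot: [-179.8, -0.0, 101.0]
force: [0.3, -0.1, -1.1]
gripper_width: 62.0
gripper_force: 30.0
```

Run:
```python
from w import *
st,im,d=look("w2",["fence","stop","board","offcut_centre"])
v,u=np.nonzero(d>0);P=at_depth("wrist",np.c_[u,v],d[v,u],st)
for z0,z1 in((128,150),(160,210),(45,58)):
    Q=P[(P[:,2]>z0)&(P[:,2]<z1)&(abs(P[:,0]-560)<120)&(abs(P[:,1]+20)<150)];print(z0,len(Q),len(Q)>4 and cv2.minAreaRect(Q[:,:2].astype(np.float32)))
```

```text
4.75 [544.  -19.1 150.6] [-179.83   -0.    100.98] [ -3.2  18.4  99.1  -0.   62.6 -14.2] [ 0.3 -0.1 -1.1] 62.0
fence 0.88 [390.4, 162.6] ztop 52.0 [618.  -17.1] [ 22.4 197. ] 10.84
stop 0.96 [356.0, 128.2] ztop 37.1 [570.6  53.4] [45.  28.9] 11.15
board 0.7 [282.2, 140.0] ztop 11.9 [536.8 -43.8] [148.9 217.7] 10.94
offcut_centre 0.97 [317.1, 212.8] ztop 182.5 [541.4  -6.8] [62.7 74.7] 11.05
128 197 ((533.9202880859375, 29.658824920654297), (59.84591293334961, 0.3305387496948242), 11.077237129211426)
160 15422 ((541.5457763671875, -6.731212615966797), (86.09163665771484, 74.66280364990234), 11.004854202270508)
45 2706 ((618.2847290039062, -17.08251953125), (22.92521858215332, 197.01577758789062), 10.83641242980957)
```

View pics/w2.png

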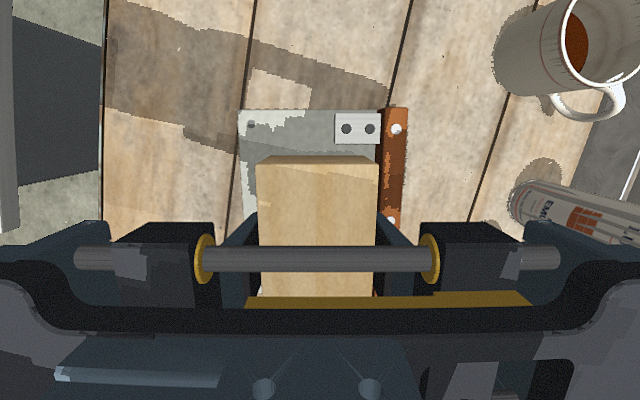

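Wrist view: the offcut hangs at columns 257–378 with the stop at (356,128) and the fence at about (393,165), and the yaw matches (11.0°). The end gap to the stop would be only about 1 mm, so I'll shift slightly away and lower it.

Call:
{"fn": "send_rows", "kwargs": {
  "targets": [
    [[0, 0, 0, 0.0185, -0.018, 0, 1], [0, 0, 0, 0, 0, -0.14, 1], [0, 0, 0, 0, 0, -0.14, 1], [0, 0, 0, 0, 0, -0.14, 1], [0, 0, 0, 0, 0, -0.14, 1], [0, 0, 0, 0, 0, -0.05, 1], [0, 0, 0, 0, 0, 0, 1], [0, 0, 0, 0, 0, 0, 1]]
  ]
}}

```text
time_s: 5.8
ee_pos: [549.6, -23.7, 30.9]
ee_rot: [179.9, 0.0, 100.8]
force: [0.2, -0.1, -1.0]
gripper_width: 62.2
gripper_force: 30.0
```

Call:
{"fn": "send_rows", "kwargs": {
  "targets": [
    [[0, 0, 0, 0, 0, -0.006, 1], [0, 0, 0, 0, 0, -0.006, 1], [0, 0, 0, 0, 0, 0, 1]]
  ]
}}

```text
time_s: 6.1
ee_pos: [548.9, -23.4, 28.2]
ee_rot: [179.9, 0.0, 100.8]
force: [0.1, 0.5, -0.8]
gripper_width: 61.7
gripper_force: 30.0
```

Call:
{"fn": "send_rows", "kwargs": {
  "targets": [
    [[0, 0, 0, 0, 0, -0.006, 1], [0, 0, 0, 0, 0, -0.006, 1], [0, 0, 0, 0, 0, -0.003, 1], [0, 0, 0, 0, 0, 0, 1]]
  ]
}}

```text
time_s: 6.5
ee_pos: [548.7, -23.3, 25.2]
ee_rot: [180.0, 0.0, 100.8]
force: [-1.2, 0.9, 4.7]
gripper_width: 61.9
gripper_force: 30.0
```

Call:
{"fn": "send_rows", "kwargs": {
  "targets": [
    [[0, 0, 0, -0.0019, 0.01, 0, 1], [0, 0, 0, -0.0019, 0.01, 0, 1], [0, 0, 0, -0.001, 0.005, 0, 1], [0, 0, 0, 0, 0, 0, 1]]
  ]
}}

```text
time_s: 6.9
ee_pos: [548.6, -18.7, 25.2]
ee_rot: [179.9, 0.1, 100.9]
force: [0.7, -2.8, 6.3]
gripper_width: 61.9
gripper_force: 30.0
```

Call:
{"fn": "send_rows", "kwargs": {
  "targets": [
    [[0, 0, 0, -0.001, 0.005, 0, 1], [0, 0, 0, 0, 0, 0, 1]]
  ]
}}

```text
time_s: 7.1
ee_pos: [548.4, -17.8, 25.2]
ee_rot: [179.9, 0.1, 100.9]
force: [0.9, -3.1, 5.3]
gripper_width: 61.6
gripper_force: 30.0
```

Call:
{"fn": "send_rows", "kwargs": {
  "targets": [
    [[0, 0, 0, -0.001, 0.005, 0, 1], [0, 0, 0, 0, 0, 0, 1]]
  ]
}}

```text
time_s: 7.3
ee_pos: [548.3, -17.1, 25.2]
ee_rot: [179.9, 0.1, 100.9]
force: [-0.3, -4.2, 5.5]
gripper_width: 62.0
gripper_force: 30.0
```

Call:
{"fn": "send_rows", "kwargs": {
  "targets": [
    [[0, 0, 0, -0.001, 0.005, 0, 1], [0, 0, 0, 0, 0, 0, 1]]
  ]
}}

```text
time_s: 7.5
ee_pos: [548.3, -17.1, 25.2]
ee_rot: [179.9, 0.2, 100.9]
force: [0.7, -8.5, 4.7]
gripper_width: 61.8
gripper_force: 30.0
```

Call:
{"fn": "send_rows", "kwargs": {
  "targets": [
    [[0, 0, 0, -0.001, 0.005, 0, 1], [0, 0, 0, 0, 0, 0, 1]]
  ]
}}

```text
time_s: 7.7
ee_pos: [548.3, -17.1, 25.3]
ee_rot: [179.9, 0.3, 100.9]
force: [0.4, -12.3, 5.3]
gripper_width: 62.0
gripper_force: 30.0
```

Seated against the stop (12 N). Next I'll ease off, release, rise and retreat. Then I'll tilt the tool 45° so that two part-open fingers straddle the near top edge, one on top and one on the side.

Call:
{"fn": "send_rows", "kwargs": {
  "targets": [
    [[0, 0, 0, 0.0015, -0.008, 0.003, 1], [0, 0, 0, 0, 0, 0, 1], [0, 0, 0, 0, 0, 0, -0.76], [0, 0, 0, 0, 0, 0, -0.76], [0, 0, 0, 0, 0, 0, -0.76], [0, 0, 0, 0, 0, 0.1, -0.76], [0, 0, 0, 0, 0, 0.2, -0.76], [0, 0, 0, 0, 0, 0.2, -0.76], [0, 0, 0, 0, 0, 0.2, -0.76], [0, 0, 0, 0, 0, 0, -0.76]]
  ]
}}

```text
time_s: 8.7
ee_pos: [550.5, -15.6, 170.8]
ee_rot: [179.3, 0.1, 100.8]
force: [0.4, 0.9, 0.1]
gripper_width: 80.5
gripper_force: 0.0
```

Run:
```python
from w import *
st,im,d=look("w3",["stop","fence","offcut_centre"])
print(block("wrist",d,(547,-15),54,66,90,st))
```

```text
8.7 [550.5 -15.6 170.8] [1.7934e+02 1.3000e-01 1.0085e+02] [ -2.8  17.6  97.2   0.   64.5 -13.7] [0.4 0.9 0.1] 80.5
stop 0.73 [346.8, 130.6] ztop 37.1 [570.7  53. ] [44.9 29. ] 11.05
fence 0.87 [374.2, 187.7] ztop 52.0 [619.5 -23.2] [ 22.9 208.1] 10.94
offcut_centre 0.88 [312.6, 191.1] ztop 57.0 [547.6 -15.2] [62.2 95.3] 10.8
(np.float64(57.0), 5353, ((566.8660888671875, -11.789779663085938), (102.6854248046875, 96.1913833618164), 9.50107479095459))
```

Call:
{"fn": "send_rows", "kwargs": {
  "targets": [
    [[0.0158, -0.0818, 0, -0.0425, -0.0067, -0.0375, 0.34], [0.0158, -0.0818, 0, -0.0425, -0.0067, -0.0375, 0.34], [0.0158, -0.0818, 0, -0.0425, -0.0067, -0.0375, 0.34], [0.0158, -0.0818, 0, -0.0425, -0.0067, -0.0375, 0.34], [0.0158, -0.0818, 0, -0.0425, -0.0067, -0.0375, 0.34], [0.0158, -0.0818, 0, -0.0425, -0.0067, -0.0375, 0.34], [0, 0, 0, 0, 0, 0, 0.34], [0, 0, 0, 0, 0, 0, 0.34]]
  ],
  "grip_force": 60
}}

```text
time_s: 9.7
ee_pos: [512.0, -4.9, 131.5]
ee_rot: [146.5, -2.4, 102.9]
force: [0.3, 0.2, -0.5]
gripper_width: 30.2
gripper_force: 0.0
```

```bash
cat > c.py <<'E'
from h import *
st=env.state();R=Ro.from_euler('xyz',st["ee_rot"],degrees=True).as_matrix()
a=np.radians(10.95);E=np.array([[np.cos(a),np.sin(a),0],[-np.sin(a),np.cos(a),0],[0,0,1]])
print(round(st["time_s"],2),"tcp_c",(E@(st["ee_pos"]-[595.5,42.8,12])).round(1),"z_c",(E@R[:,2]).round(3),"y_c",(E@R[:,1]).round(3),"F_c",(E@st["force"]).round(1),"q",st["qpos"].round(1),"w",round(st["gripper_width"],1))
E
python3 c.py
python3 - <<'E'
from h import *
im,d=optics.grab_frame("scene");save("pics/s1.png",im)
E
```

```text
9.7 tcp_c [-91.  -31.  119.5] z_c [ 0.55   0.054 -0.833] y_c [0.834 0.006 0.551] F_c [ 0.4  0.1 -0.5] q [-11.7   6.5 129.4  48.7  20.4 -66.7] w 30.2
```

View pics/s1.png

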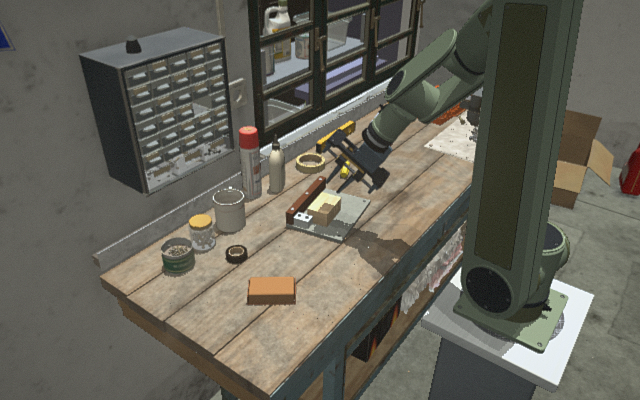

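The scene view shows the offcut lying flat on the board at (323,207) against the stop, with the arm and tilted gripper above it. The wrist is near a singularity, so the tilt stopped at 33°, which is enough for the wedge push. I'll square the tool and come closer.

Call:
{"fn": "send_rows", "kwargs": {
  "targets": [
    [[-0.009, -0.002, -0.007, -0.0036, -0.0147, -0.02, 0.34], [-0.009, -0.002, -0.007, -0.0036, -0.0147, -0.045, 0.34], [-0.009, -0.002, -0.007, -0.0036, -0.0147, -0.045, 0.34], [0, 0, 0, -0.0036, -0.0147, -0.045, 0.34], [0, 0, 0, -0.0036, -0.0147, -0.045, 0.34], [0, 0, 0, -0.0036, -0.0147, -0.045, 0.34], [0, 0, 0, 0, 0, 0, 0.34], [0, 0, 0, 0, 0, 0, 0.34]]
  ]
}}

```text
time_s: 10.55
ee_pos: [508.5, -22.2, 83.5]
ee_rot: [146.3, 0.1, 101.1]
force: [0.7, 0.1, -0.3]
gripper_width: 30.5
gripper_force: 0.0
```

```bash
python3 c.py
```

```text
10.55 tcp_c [-97.8 -47.3  71.5] z_c [ 0.554 -0.001 -0.832] y_c [0.832 0.003 0.554] F_c [ 0.7 -0.  -0.3] q [-12.   11.2 134.3  76.7  12.8 -95.9] w 30.5
```

Call:
{"fn": "send_rows", "kwargs": {
  "targets": [
    [[0, 0, 0, 0.0098, 0.0019, -0.0405, 0.34], [0, 0, 0, 0.0098, 0.0019, -0.0405, 0.34], [0, 0, 0, 0.0098, 0.0019, -0.0405, 0.34], [0, 0, 0, 0.0098, 0.0019, -0.0405, 0.34], [0, 0, 0, 0, 0, 0, 0.34], [0, 0, 0, 0, 0, 0, 0.34]]
  ]
}}

```text
time_s: 11.15
ee_pos: [516.4, -20.6, 51.6]
ee_rot: [146.3, 0.1, 101.1]
force: [-0.6, 0.6, -0.7]
gripper_width: 30.2
gripper_force: 0.0
```

```bash
python3 c.py
```

```text
11.15 tcp_c [-89.7 -47.3  39.6] z_c [ 0.555 -0.    -0.832] y_c [0.832 0.004 0.555] F_c [-0.4  0.7 -0.7] q [ -11.5   15.9  135.7  104.7   12.6 -124.2] w 30.2
```

Call:
{"fn": "send_rows", "kwargs": {
  "targets": [
    [[0, 0, 0, 0.0197, 0.0038, 0, 0.34], [0, 0, 0, 0.0197, 0.0038, 0, 0.34], [0, 0, 0, 0.0197, 0.0038, 0, 0.34], [0, 0, 0, 0, 0, 0, 0.34]]
  ]
}}

```text
time_s: 11.55
ee_pos: [528.8, -18.5, 51.6]
ee_rot: [146.3, 0.2, 101.1]
force: [-0.1, 0.0, 0.5]
gripper_width: 29.7
gripper_force: 0.0
```

```bash
python3 c.py
```

```text
11.55 tcp_c [-77.1 -47.5  39.6] z_c [ 0.555 -0.001 -0.832] y_c [0.832 0.004 0.555] F_c [-0.1  0.   0.5] q [ -10.7   16.6  134.3  103.    12.1 -121.8] w 29.7
```

Call:
{"fn": "send_rows", "kwargs": {
  "targets": [
    [[0, 0, 0, 0.018, 0.0035, 0, 0.34], [0, 0, 0, 0.018, 0.0035, 0, 0.34], [0, 0, 0, 0.018, 0.0035, 0, 0.34], [0, 0, 0, 0.018, 0.0035, 0, 0.34], [0, 0, 0, 0.018, 0.0035, 0, 0.34], [0, 0, 0, 0.018, 0.0035, 0, 0.34], [0, 0, 0, 0, 0, 0, 0.34]]
  ]
}}

```text
time_s: 12.25
ee_pos: [550.2, -14.1, 51.3]
ee_rot: [146.3, 0.1, 101.1]
force: [0.2, 0.1, -0.3]
gripper_width: 30.1
gripper_force: 0.0
```

```bash
python3 c.py
```

```text
12.25 tcp_c [-55.3 -47.3  39.3] z_c [ 0.555 -0.    -0.832] y_c [0.832 0.004 0.555] F_c [ 0.2  0.1 -0.3] q [  -9.4   17.9  131.8   98.9   11.3 -116.5] w 30.1
```

Call:
{"fn": "send_rows", "kwargs": {
  "targets": [
    [[0, 0, 0, 0.009, 0.0018, 0, 0.34], [0, 0, 0, 0.009, 0.0018, 0, 0.34], [0, 0, 0, 0.009, 0.0018, 0, 0.34], [0, 0, 0, 0, 0, 0, 0.34]]
  ]
}}

```text
time_s: 12.65
ee_pos: [555.2, -13.1, 51.3]
ee_rot: [146.3, 0.1, 101.1]
force: [0.3, 0.1, 0.5]
gripper_width: 30.3
gripper_force: 0.0
```

```bash
python3 c.py
python3 - <<'E'
from h import *
st=env.state();im,d=optics.grab_frame("wrist");save("pics/w4.png",im)
E
```

```text
12.65 tcp_c [-50.2 -47.3  39.3] z_c [ 0.555 -0.    -0.832] y_c [0.832 0.003 0.555] F_c [0.3 0.  0.5] q [  -9.2   18.2  131.2   97.7   11.1 -115. ] w 30.3
```

View pics/w4.png

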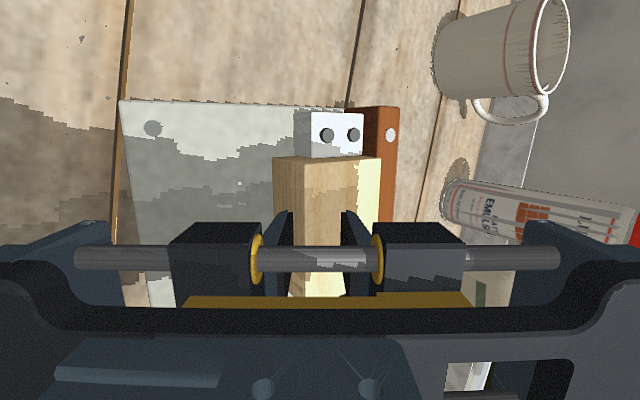

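The wrist view shows the offcut end at columns 272–381, row 157, up at the stop (330,133) and nearly at the fence (383,130), with the fingers straddling its near top edge. Continuing until fence contact.

Call:
{"fn": "send_rows", "kwargs": {
  "targets": [
    [[0, 0, 0, 0.007, 0.0014, 0, 0.34], [0, 0, 0, 0.007, 0.0014, 0, 0.34], [0, 0, 0, 0, 0, 0, 0.34]]
  ]
}}

```text
time_s: 13.0
ee_pos: [556.3, -12.9, 50.7]
ee_rot: [146.4, 0.2, 101.1]
force: [-6.5, -1.6, 4.4]
gripper_width: 29.8
gripper_force: 3.4
```

Call:
{"fn": "send_rows", "kwargs": {
  "targets": [
    [[0, 0, 0, 0.0049, 0.001, 0, 0.34], [0, 0, 0, 0, 0, 0, 0.34]]
  ]
}}

```text
time_s: 13.2
ee_pos: [556.4, -12.9, 50.4]
ee_rot: [146.5, 0.2, 101.1]
force: [-9.2, -1.7, 8.1]
gripper_width: 30.0
gripper_force: 5.2
```

```bash
python3 c.py
python3 - <<'E'
from h import *
st=env.state();im,d=optics.grab_frame("wrist");save("pics/w5.png",im)
v,u=np.nonzero(d>0);P=at_depth("wrist",np.c_[u,v],d[v,u],st)
a=np.radians(10.95);E=np.array([[np.cos(a),np.sin(a),0],[-np.sin(a),np.cos(a),0],[0,0,1]])
Q=(P-[595.5,42.8,12])@E.T
top=Q[(abs(Q[:,2]-45)<3)&(Q[:,0]<2)&(Q[:,0]>-70)&(Q[:,1]<10)&(Q[:,1]>-30)]
for lo in range(-62,0,10):
    s=top[(top[:,0]>lo)&(top[:,0]<lo+10)]; print(lo,len(s),len(s) and np.sort(s[:,1])[-4:].round(1))
st_=Q[(abs(Q[:,2]-25)<2)&(Q[:,0]<-3)&(Q[:,0]>-42)&(Q[:,1]>-5)];print("stop y min",np.sort(st_[:,1])[:5].round(1), "x rng",st_[:,0].min().round(1))
print("block x range",np.percentile(top[:,0],[0.5,99.5]).round(1))
f=Q[(abs(Q[:,2]-40)<1.5)&(Q[:,0]>-10)&(Q[:,0]<30)&(Q[:,1]>5)];print("fence xmin",np.percentile(f[:,0],[1,99]).round(1))
c=im[90:240,230:430];cv2.imwrite("pics/w5c.png",cv2.cvtColor(cv2.resize(c,None,fx=4,fy=4,interpolation=cv2.INTER_NEAREST),cv2.COLOR_RGB2BGR))
E
```

```text
13.2 tcp_c [-49.  -47.2  38.4] z_c [ 0.552 -0.002 -0.834] y_c [0.834 0.003 0.552] F_c [-9.3  0.1  8.1] q [  -9.    18.4  131.    96.8   10.8 -113.9] w 30.0
-62 760 [-0.1 -0.1 -0.1 -0. ]
-52 672 [-0. -0. -0. -0.]
-42 593 [-0.1 -0.1  0.   0. ]
-32 551 [-0.  0.  0.  0.]
-22 513 [-0.  0.  0.  0.]
-12 461 [-0.  -0.   0.   0.2]
-2 48 [-1.5 -1.5 -0.9 -0.1]
stop y min [-0.3 -0.2 -0.2 -0.2 -0.2] x rng -42.0
block x range [-62.7  -1.3]
fence xmin [-0.5 20.5]
```

View pics/w5c.png

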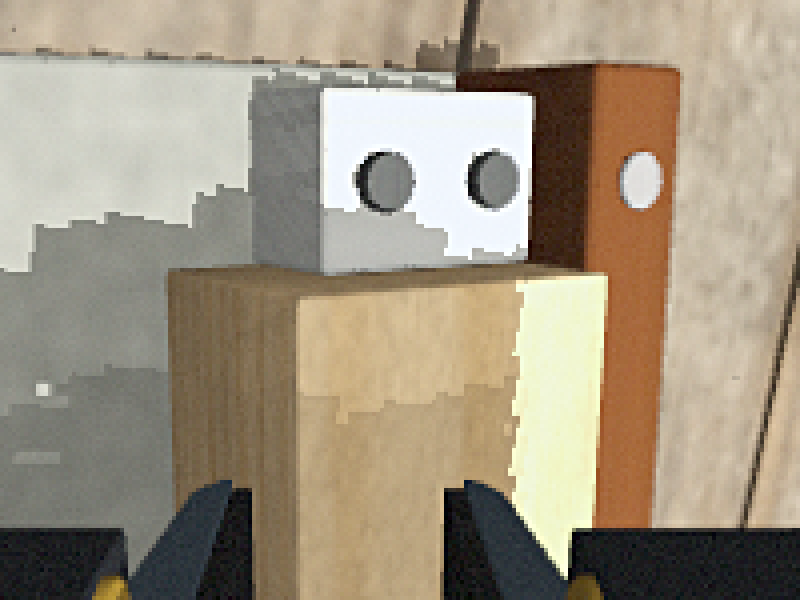

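The crop shows the offcut's end tight against the stop at about (430,270), and its long side along the fence at about (605,290). Depth agrees to within tenths of a mm on the end. Increasing the diagonal push.

Call:
{"fn": "send_rows", "kwargs": {
  "targets": [
    [[0, 0, 0, 0.0094, 0.0038, -0.005, 0.34], [0, 0, 0, 0.0094, 0.0038, -0.005, 0.34], [0, 0, 0, 0, 0, 0, 0.34], [0, 0, 0, 0, 0, 0, 0.34]]
  ]
}}

```text
time_s: 13.65
ee_pos: [556.8, -12.8, 48.3]
ee_rot: [146.7, 0.3, 100.9]
force: [-29.5, -8.0, 28.3]
gripper_width: 30.5
gripper_force: 21.2
```

```bash
python3 c.py
```

```text
13.65 tcp_c [-48.6 -47.2  36.3] z_c [ 0.549 -0.005 -0.836] y_c [0.836 0.003 0.549] F_c [-30.5  -2.2  28.3] q [  -8.7   18.6  131.    97.9   10.5 -114.8] w 30.5
```

Call:
{"fn": "send_rows", "kwargs": {
  "targets": [
    [[0, 0, 0, 0.0049, 0.001, 0.002, 0.34], [0, 0, 0, 0, 0, 0, 0.34], [0, 0, 0, 0, 0, 0, 0.34], [0, 0, 0, 0, 0, 0, 0.34], [0, 0, 0, 0, 0, 0, 0.34], [0, 0, 0, 0, 0, 0, 0.34], [0, 0, 0, 0, 0, 0, 0.34], [0, 0, 0, 0, 0, 0, 0.34]]
  ]
}}

```text
time_s: 14.45
ee_pos: [556.8, -12.8, 48.2]
ee_rot: [146.8, 0.3, 100.9]
force: [-33.6, -7.9, 29.3]
gripper_width: 30.2
gripper_force: 22.7
```

```bash
python3 c.py
python3 - <<'E'
from w import *
st,im,d=look("w6",["stop","offcut_centre"])
v,u=np.nonzero(d>0);P=at_depth("wrist",np.c_[u,v],d[v,u],st)
a=np.radians(10.95);E=np.array([[np.cos(a),np.sin(a),0],[-np.sin(a),np.cos(a),0],[0,0,1]])
Q=(P-[595.5,42.8,12])@E.T
t=Q[(abs(Q[:,2]-45)<3)&(Q[:,0]<2)&(Q[:,0]>-70)&(Q[:,1]<10)&(Q[:,1]>-30)]
print("top z",np.median(t[t[:,0]<-40][:,2]).round(2),np.median(t[t[:,0]>-20][:,2]).round(2),"x",np.percentile(t[:,0],[.5,99.5]).round(1),"y max",[np.percentile(t[(t[:,0]>l)&(t[:,0]<l+15)][:,1],99).round(1) for l in(-60,-40,-20)])
E
```

```text
14.45 tcp_c [-48.6 -47.2  36.2] z_c [ 0.548 -0.006 -0.836] y_c [0.836 0.002 0.548] F_c [-34.5  -1.3  29.3] q [  -8.7   18.6  130.9   97.2   10.4 -114.1] w 30.2
14.45 [556.8 -12.8  48.2] [146.75   0.34 100.89] [  -8.7   18.6  130.9   97.2   10.4 -114.1] [-33.6  -7.9  29.3] 30.2
stop 0.7 [326.8, 132.5] ztop 37.1 [570.   53.1] [46.5 30.3] 11.1
offcut_centre 0.72 [323.3, 200.8] ztop 57.1 [571.4  -6.2] [97.3 75. ] 89.84
top z 45.04 45.15 x [-62.7  -1.3] y max [np.float64(-0.2), np.float64(-0.2), np.float64(-0.1)]
```

The offcut is flat and seated on both faces, with a steady push of about 34 N into the fence and 29 N down. Handing in.

```bash
python3 -c "
from workcell import env
print(env.job_done())"
```

```text
the job is handed in; nothing more can be done
None
```

The job is handed in: the offcut lies flat on the board, against the fence and the stop, and the arm is still pushing it with about 34 N into the fence and 29 N down; the sander, tape and screwdriver were not touched.

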